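# Lever up the shield flap of the lamp housing

## Robot

A 6-joint arm with a two-finger parallel gripper is mounted at the origin on the work surface. World frame = base frame: x ahead of the robot, y to its left, z up, the work surface at z = 0. Lengths are in mm, angles in rad, forces in N, time in s.
With the tool pointing down it reaches from about 350 to 850 mm from the base axis. Payload 8.1 kg.
Tool frame: the origin (TCP) lies on the centre line of the jaws, within the pads' length; the fingertips stand 14 mm ahead of it and the grasp point (between the pads) lies 5 mm behind it; z points along the fingers, y is the direction in which the jaws open and shut (so a half turn about z gives the same grasp; the last joint's range is limited). The gripper opens to 85 mm and grips with 20 to 120 N. Pads are 22 mm wide; open, the fingers measure 114 mm over their backs; the gripper's body (76 mm by 85 mm) begins 54 mm behind the grasp point. The pads swing forward as they close: fully open they stand 13 mm farther back than shut.
Start: joints at [-1.216, 0.13, 1.488, -0, 1.523, -0.085], TCP at [255.475, -542.898, 245.292] pointing down, gripper open.
Joint ranges: [-2.96, 2.96], [-0.89, 2.26], [0.02, 2.5], [-1.34, 4.48], [0, 2.73], [-2.66, 2.66]. Speed limits (rad/s): [2.39, 2.39, 2.79, 3.14, 3.14, 3.14].

## Interface

Orientations are given as a 3x3 rotation matrix whose columns are the frame's x, y, z axes.
In Python, from cell import robot gives the robot as it stands.
- The arm moves only by the tool step_arm, never from a script. Its argument "increments" is a list of rows, each an object with "delta_pos": the shift along the world's x, y, z in m, a list of three; "dr": the turn, a rotation vector about the world's x, y, z in degrees, a list of three. A call has 1 to 5 rows; each row is the pose to reach, as a shift and turn from the pose measured when the call began; what a row does not reach only later rows make up. A row lasts 1/8 s, in which the tool goes at most 62.5 mm and 10.7 degrees, less where a joint would pass 70% of its speed; a pose out of reach is approached as far as the arm can. A call with a gripper value outside its range is refused whole. "fingers" is the finger opening in m, from 0 to 0.0854, set as the call begins (left out, the last holds). The fingers move at their own pace and stop on an object; "force" is the grip in N (left out, the last holds). Time passes only in rows, so rows that repeat a pose let the fingers close. It gives the time, the measured TCP pose, the force and the opening at its end, in the units of the state.
- robot.sense(): the state, without advancing time (a new reading comes with each control period).
- robot.read_camera(name): name is "scene" or "top" or "wrist"; returns (picture, depth): 420x560x3 uint8, red, green, blue; 420x560 float32, mm along the optical axis (not along the pixel's ray), 0 where there is no reading.
- robot.calibration(name): a dict with "fovy" (degrees; the focal length in pixels is half the picture's height over the tangent of half this angle, whatever the lens; pixels are square), "cx", "cy" (the principal point, pixels), "rvec" (rotation vector, rad) and "tvec" (3), from world to camera coordinates, as OpenCV has them; the wrist camera has in their place "hand_eye" (4x4, takes a point from camera to tool coordinates, whose origin is the TCP and whose axes are the flange's). Camera axes: x right, y down, z forward; pixel columns grow to the right and rows downward; lengths in mm; the calibration is good to about 2 mm. The wrist camera is an equidistant fisheye: a pixel r from the principal point sees the ray r / f radians off the axis. A picture is of the moment at which its call begins: read the wrist's pose just before it. calibration takes no time and is no camera call.
- robot.finish_job(): hands the job in, once; it reports no verdict.
The state is a dict: "time_s": time; "q": joint angles; "joint_velocities": joint speeds; "tau": joint torques, N m; "tool_pos": TCP position; "ee_rot": TCP orientation; "ft_force": force on the tool from outside, world axes, zero at the start; "ft_torque": the same for the moment, N m; "opening": finger opening in mm.
Only numpy, scipy, OpenCV 4.12 (cv2) and the standard library are available. Lean on these libraries where they do the work, as an engineer would, in place of code of your own. Each camera call takes 0.05 s, during which the arm holds its last target.

## Task

The heavy steel flap on the low housing is opened with its lever, but a U-shaped stop block stands under the lever. With the fingertips, slide the block sideways along the bench until its tall pillar is completely out from under the lever, without lifting or tipping the block; then press the long end of the lever all the way down onto the rubber buffer so that the flap stands open, and finish with the robot still holding it down. Do not lift the lever off its pivot, do not touch the flap, its housing, the lever's bracket or the buffer with the robot, and leave the other things on the bench where they are.

Things in the scene. Friction and masses are not known exactly. Their poses are not given: they have to be found in the camera images.
- machine: Fixed dark steel lamp housing with pivot bracket and buffer, one unit. Origin on the bench below the lever's centre line; x along the lever from its long free end (-x) to the housing (+x), z up. In this frame (mm): pivot rod x 130, z 85, between cheeks 70 long, 116 high, 49 over their outsides; housing x 237 to 335, 190 wide, 84 high; buffer x -105. Bare bench around, z = 0.
- fulcrum (a point): Centre of the fixed pivot rod (12 mm in diameter) on which the lever rests, 85 mm above the bench.
- buffer_top (a point): Top centre of the fixed rubber buffer post, 30 mm above the bench, on which the pressed lever comes to lie.
- lever: Loose steel bar, 30 mm wide, 12 thick, notched onto the pivot rod, 1.5 mm side play. Origin at the rod's centre. Long arm to -x, 278 mm, its end a paddle 45 long, 44 wide; short arm to +x, 93 mm, its nose under the flap's lip. At rest the long arm slopes up 0.245 rad with this frame level; pressed fully it slopes down 0.26, the frame turned by -0.5 about y.
- lever_pad (a point): Centre of the upper face of the paddle at the lever's long end, the place to press: 252 mm from the pivot in plan; about 164 mm above the bench at rest, about 40 mm when the lever lies on the buffer. Pressing takes 4 to 9 N here all the way, as the flap's weight pushes back; let go, the lever comes up again.
- lever_pivot (a point): Point of the lever that sits at the pivot rod's centre; coincides with fulcrum while the lever rests on its rod.
- stop: Loose aluminium block, about 0.55 kg, slides on the bench. Origin at the foot of its tall pillar (40 x 36 mm, top at 100), which stops the lever less than half-way. Foot 44 mm (x), 12 thick, from y -20 to 145. Low post at y 133 to 145, 40 wide, top at 80, clear of the lever's side. 115 mm of room between them for fingers to push the post's inner face to +y; it slides without turning much.
- stop_post (a point): Centre of the low post's inner face (the one that looks to the pillar, to -y of the block), 50 mm above the bench.
- stop_pillar (a point): Top centre of the stop block's tall pillar, 100 mm above the bench; it must end beside the lever, its centre at least 38 mm from the lever's centre line.
- flap_lip (a point): Middle of the free edge of the heavy steel flap (about 4 kg, 120 mm from hinge to lip, 180 wide, 20 thick; hinged on the side away from the lever), above the lever's short nose: 94 mm above the bench when shut, about 135 mm with the lever fully on the buffer (flap open by about 0.35 rad). It falls shut if the lever is let go.
- torch: Bystander: dark pocket torch, 125 mm long, 36 mm thick, lying along its x.
- driver: Bystander: screwdriver with black handle, 170 mm long, lying along its x.
- spanner: Bystander: steel wrench, 150 mm long, lying along its x.
- cleaner: Bystander: small amber jar, 44 mm in diameter, 75 mm high; origin at its foot.
- thumbnut: Bystander: aluminium thumb nut, 36 mm in diameter, 26 mm high; origin at its foot.
- wafer_box: Bystander: flat round white box, 114 mm in diameter, 22 mm high; origin at its foot.
- parts_tray: Bystander: grey open tray 100 x 150 x 35 mm; origin at its foot.

How it is judged:
By the outcome, as a careful person would: the job done as asked, in the order asked, and still so for the second after the job is handed in, while the arm keeps its last pose, push and grip.
It also fails if it takes over 42 s, if anything falls off the work surface, if the arm or the gripper's body presses on something with over 40 N, if the wrist force passes 120 N, or if a joint passes its speed limit or range.

## Working session

There is one attempt and no reset: what is moved stays moved. The work goes in short steps, Python scripts to look and compute and a tool call to move; the robot and the scene stay as the last step left them, time stands still between calls to the robot, and variables do not carry over. Pictures are saved under pics/ and viewed, and the job is handed in when it is done.

Besides the shell and the picture viewer there is one more tool, called after ">>>" as a command line: name --argument value ..., lists and objects as JSON in quotes. step_arm: Moves the arm, as the interface text tells. Its arguments: {"type":"object","properties":{"increments":{"type":"array"},"fingers":{"type":"number"},"force":{"type":"number"}},"required":["increments"]}

```bash
ls; mkdir -p pics; cat > h.py <<'E'
import numpy as np, cv2
from cell import robot
def cam(name):
    im,d=robot.read_camera(name); return im,d
def save(im,n): cv2.imwrite('pics/'+n,im[:,:,::-1])
def cloud(name,d):
    c=robot.calibration(name); H,W=d.shape
    f=H/2/np.tan(np.radians(c['fovy'])/2)
    v,u=np.mgrid[0:H,0:W]
    P=np.stack([(u-c['cx'])/f*d,(v-c['cy'])/f*d,d],-1)
    R,_=cv2.Rodrigues(np.array(c['rvec'],float)); t=np.array(c['tvec'],float).ravel()
    return (P-t)@R
E
python3 - <<'E'
from h import *
s=robot.sense(); print(s)
for n in ['scene','top']:
    im,d=cam(n); save(im,n+'0.png'); np.save(n+'_d.npy',d); np.save(n+'_i.npy',im); c=robot.calibration(n); print(c)
E
```

```text
pics
{'time_s': 0.0, 'q': array([-1.21640918e+00,  1.31167681e-01,  1.48925077e+00,  2.58972843e-05,
        1.52302610e+00, -8.54250668e-02]), 'joint_velocities': array([-0.00071509, -0.00176513, -0.00010355, -0.00040756,  0.00096488,
       -0.00036784]), 'tau': array([ 1.09594039e-04, -5.69412446e+01, -5.00548625e+01, -5.89867227e-05,
        1.49944983e-02,  1.76340222e-05]), 'tool_pos': array([ 255.29553712, -542.40269057,  244.25618397]), 'ee_rot': array([[ 9.04832226e-01,  4.25767848e-01, -6.18376413e-04],
       [ 4.25768257e-01, -9.04830561e-01,  1.74579392e-03],
       [ 1.83777045e-04, -1.84293565e-03, -9.99998285e-01]]), 'ft_force': array([ 0.7415979 , -0.49161581, -0.16055523]), 'ft_torque': array([-0.01337485, -0.00368778, -0.00444542]), 'opening': 85.4309182803844}
{'fovy': 56.61739988688118, 'cx': 280.7418236741368, 'cy': 215.4248217120561, 'rvec': array([ 1.99405687,  1.17847751, -0.58925086]), 'tvec': array([-315.13555489, -249.44880827, 1685.1106311 ])}
{'fovy': 54.58159632321497, 'cx': 282.89774138750266, 'cy': 212.75544162175717, 'rvec': array([ 2.15015014, -2.17559566,  0.08373913]), 'tvec': array([  31.45327792,  605.7118969 , 1119.27340837])}
```

View pics/scene0.png

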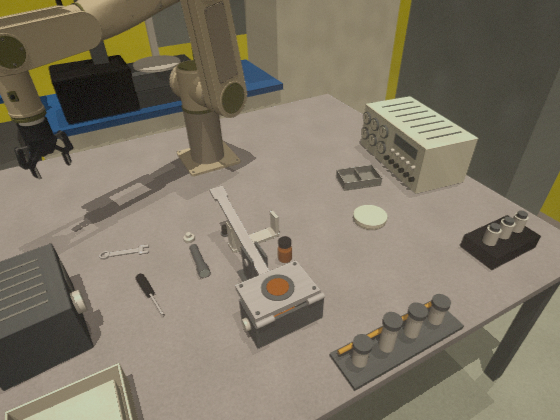

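View pics/top0.png

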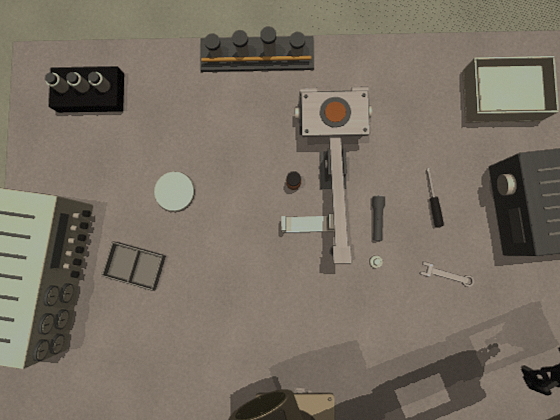

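The top view shows the lever's paddle at about (342,255), the housing at (335,112) and the stop block from (283,224) to (330,224), with its post to the left, towards world +y. The jar is at (293,181). Next I'll measure these.

```bash
python3 - <<'E'
from h import *
for n in ['top','scene']:
    np.save(n+'_P.npy',cloud(n,np.load(n+'_d.npy')))
P=np.load('top_P.npy'); 
for (u,v) in [(342,255),(342,245),(340,200),(337,150),(335,112),(285,224),(305,224),(325,224),(293,181),(305,95),(365,95),(303,132),(366,132),(420,320),(376,262),(376,220)]:
    print((u,v),P[v,u].round(1))
im=np.load('top_i.npy')
cv2.imwrite('pics/topcrop.png',cv2.resize(im[80:280,260:400,::-1],None,fx=4,fy=4,interpolation=cv2.INTER_NEAREST)[200:800])
S=np.load('scene_i.npy')
cv2.imwrite('pics/scenecrop.png',cv2.resize(S[170:350,170:350,::-1],None,fx=3.3,fy=3.3,interpolation=cv2.INTER_CUBIC))
E
```

```text
(342, 255) [ 486.8 -122.1  166.5]
(342, 245) [ 511.4 -123.4  160.5]
(340, 200) [ 627.  -124.6  133.1]
(337, 150) [ 768.1 -124.7   93.2]
(335, 112) [ 868.5 -120.   108.2]
(285, 224) [571.   18.1  75.5]
(305, 224) [574.5 -38.   14.6]
(325, 224) [573.8 -94.9  14.5]
(293, 181) [688.5  -5.   74.3]
(305, 95) [916.8 -40.3 109.1]
(365, 95) [ 915.8 -202.5  104. ]
(303, 132) [815.4 -33.4 106.4]
(366, 132) [ 812.5 -201.5  106.9]
(420, 320) [ 3.018e+02 -3.565e+02 -1.000e-01]
(376, 262) [ 465.4 -232.7   30. ]
(376, 220) [ 582.3 -236.5   30.1]
```

View pics/topcrop.png

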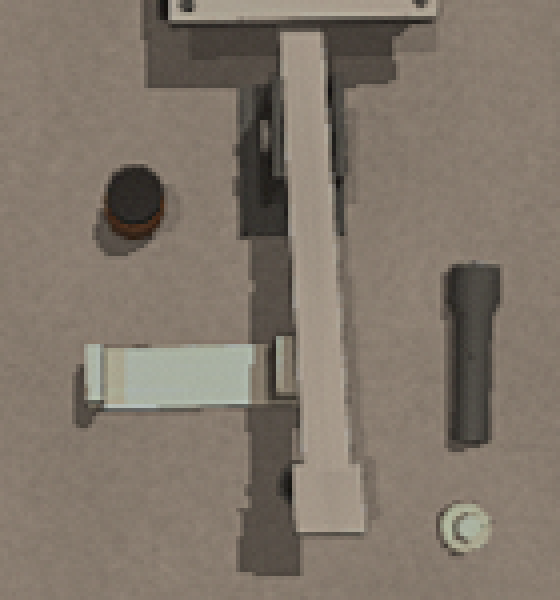

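View pics/scenecrop.png

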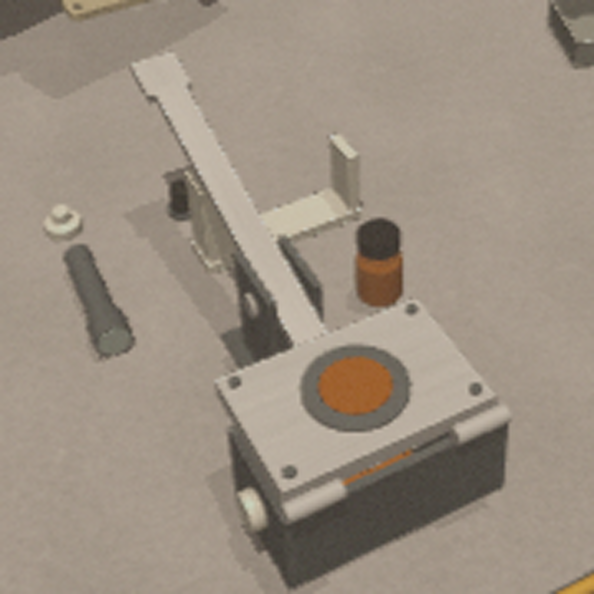

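```bash
python3 - <<'E'
from h import *
P=np.load('top_P.npy').reshape(-1,3); Q=np.load('scene_P.npy').reshape(-1,3)
for nm,A in [('top',P),('scene',Q)]:
    print(nm)
    m=(A[:,0]>460)&(A[:,0]<760)&(abs(A[:,1]+122)<40)&(A[:,2]>0)
    L=A[m]
    m2=abs(L[:,2]-(166.5-0.25*(L[:,0]-487)))<12
    L=L[m2]
    for x in range(465,760,20):
        s=L[(L[:,0]>=x)&(L[:,0]<x+20)]
        if len(s)>3: print(x+10,len(s),s[:,1].min().round(1),s[:,1].max().round(1),((s[:,1].min()+s[:,1].max())/2).round(1),s[:,2].mean().round(1))
    print('xmin',L[:,0].min(), np.polyfit(L[:,0],L[:,1],1),np.polyfit(L[:,0],L[:,2],1))
    B=A[(A[:,0]>520)&(A[:,0]<630)&(A[:,1]>-90)&(A[:,1]<40)]
    foot=B[(B[:,2]>7)&(B[:,2]<18)&(B[:,1]>-80)&(B[:,1]<5)]
    print('foot',np.percentile(foot,[1,50,99],axis=0).round(1))
    post=B[(B[:,2]>25)&(B[:,2]<90)]
    print('post',np.percentile(post,[1,50,99],axis=0).round(1))
    top=B[(B[:,2]>72)&(B[:,2]<90)]
    print('posttop',len(top),np.percentile(top,[2,50,98],axis=0).round(1))
    pp=A[(A[:,0]>520)&(A[:,0]<640)&(A[:,1]>-110)&(A[:,1]<-85)&(A[:,2]>80)&(A[:,2]<110)]
    print('pillar',len(pp),pp.mean(0) if len(pp) else 0)
    h=A[(A[:,0]>790)&(A[:,0]<960)&(A[:,1]>-260)&(A[:,1]<20)&(A[:,2]>97)&(A[:,2]<115)]
    r=cv2.minAreaRect(h[:,:2].astype(np.float32)); print('flap',r,h[:,2].mean())
    j=A[(A[:,0]>650)&(A[:,0]<730)&(A[:,1]>-40)&(A[:,1]<40)&(A[:,2]>65)&(A[:,2]<85)]
    print('jar',np.percentile(j,[1,50,99],axis=0).round(1))
E
```

```text
top
475 144 -142.1 -99.4 -120.7 167.7
495 146 -142.9 -98.4 -120.6 163.4
515 108 -141.0 -98.8 -119.9 158.6
535 103 -135.5 -105.2 -120.4 153.2
555 96 -134.2 -105.5 -119.9 148.6
575 93 -135.3 -105.1 -120.2 143.5
595 91 -133.7 -105.2 -119.5 138.5
615 95 -134.9 -105.1 -120.0 133.3
635 87 -133.7 -105.0 -119.4 128.3
655 85 -134.6 -104.9 -119.8 123.3
675 89 -134.6 -104.8 -119.7 118.5
695 108 -142.3 -95.2 -118.8 113.4
715 134 -142.1 -94.9 -118.5 110.4
735 134 -148.0 -91.5 -119.7 105.0
755 69 -143.4 -95.0 -119.2 99.6
xmin 467.06407155300997 [ 4.87710448e-03 -1.22647552e+02] [-2.44442377e-01  2.84100497e+02]
foot [[554.4 -78.2   7.7]
 [574.9 -38.   12.4]
 [597.5   4.8  17.2]]
post [[555.4  18.1  54.6]
 [573.5  23.4  79.5]
 [595.1  29.   85. ]]
posttop 68 [[557.2  18.1  75.2]
 [573.5  23.5  79.7]
 [595.1  29.   84.5]]
pillar 80 [ 575.43720118 -101.95193313   98.15807029]
flap ((874.3721923828125, -118.38057708740234), (134.14852905273438, 182.1322021484375), 0.10113119333982468) 105.30334405701925
jar [[678.  -22.4  66.8]
 [696.4  -5.1  75.3]
 [716.   14.   79.6]]
scene
475 54 -142.1 -98.7 -120.
[... 287 characters left out ...]
35.7 -104.7 -120.2 121.8
675 66 -134.9 -105.9 -120.4 116.9
695 77 -144.3 -98.7 -121.5 112.3
715 113 -144.8 -96.0 -120.4 109.1
735 120 -148.2 -96.1 -122.2 104.2
755 66 -144.4 -102.2 -123.3 99.2
xmin 466.7072171081572 [ 5.91223148e-03 -1.25281610e+02] [-2.42117707e-01  2.81402227e+02]
foot [[553.4 -62.9   7.3]
 [577.5 -28.3  11.2]
 [599.8   4.   14.3]]
post [[557.5  16.2  26.5]
 [583.5  19.   57.4]
 [597.8  30.1  82.3]]
posttop 39 [[559.1  16.9  72.9]
 [578.4  21.4  78.6]
 [596.6  29.4  82.5]]
pillar 0 0
flap ((875.5218505859375, -119.51692199707031), (135.51220703125, 184.9095916748047), 0.4127315282821655) 104.26236136459427
jar [[679.8 -24.3  65.4]
 [701.9  -7.6  74.1]
 [718.4  12.8  77. ]]
```

>>> step_arm --increments '[{"delta_pos": [0.026, 0.043, 0], "dr": [0, 0, 5.4]}, {"delta_pos": [0.052, 0.086, 0], "dr": [0, 0, 10.8]}, {"delta_pos": [0.078, 0.129, 0], "dr": [0, 0, 16.2]}, {"delta_pos": [0.104, 0.172, 0], "dr": [0, 0, 21.6]}, {"delta_pos": [0.13, 0.215, 0], "dr": [0, 0, 27]}]' --fingers 0.0 --force 60

```text
time_s: 0.72
tool_pos: [385.8, -325.8, 243.9]
ee_rot: [[0.611, 0.792, -0.002], [0.792, -0.611, 0.002], [0.0, -0.002, -1.0]]
ft_force: [1.8, 0.1, 0.1]
opening: -0.1
```

>>> step_arm --increments '[{"delta_pos": [0.027, 0.044, 0], "dr": [0, 0, 7.5]}, {"delta_pos": [0.054, 0.088, 0], "dr": [0, 0, 15]}, {"delta_pos": [0.081, 0.132, 0], "dr": [0, 0, 22.5]}, {"delta_pos": [0.108, 0.176, 0], "dr": [0, 0, 30]}, {"delta_pos": [0.135, 0.22, 0], "dr": [0, 0, 37.6]}]'

```text
time_s: 1.35
tool_pos: [521.2, -104.2, 243.6]
ee_rot: [[-0.004, 1.0, -0.003], [1.0, 0.004, 0.0], [0.0, -0.003, -1.0]]
ft_force: [1.1, -0.6, -0.2]
opening: 0.1
```

>>> step_arm --increments '[{"delta_pos": [0.028, 0.046, 0], "dr": [0, 0, 0]}, {"delta_pos": [0.055, 0.088, 0], "dr": [0, 0, 0]}, {"delta_pos": [0.055, 0.088, 0], "dr": [0, 0, 0]}]'

```text
time_s: 1.72
tool_pos: [576.9, -13.0, 242.7]
ee_rot: [[-0.008, 1.0, -0.004], [1.0, 0.008, 0.001], [0.001, -0.004, -1.0]]
ft_force: [-0.5, -0.3, -0.3]
opening: -0.1
```

```bash
python3 - <<'E'
from h import *
s=robot.sense(); print(s['tool_pos'],s['ee_rot'],s['q'])
for n in ['scene','wrist']:
    im,d=cam(n); save(im,n+'1.png')
print(robot.calibration('wrist'))
im,d=cam('scene');cv2.imwrite('pics/s1c.png',cv2.resize(im[60:330,130:400,::-1],None,fx=2.2,fy=2.2,interpolation=cv2.INTER_CUBIC))
E
```

```text
[576.90335579 -12.97181409 242.69102492] [[-0.0079016   0.99996182 -0.00373112]
 [ 0.99996793  0.00790641  0.00127576]
 [ 0.00130521 -0.00372092 -0.99999223]] [-1.11845178e-01  7.33609061e-02  1.55387488e+00  8.52528244e-04
  1.51820709e+00 -1.19795746e-01]
{'fovy': 65.70646984690485, 'cx': 278.9601840744779, 'cy': 216.73095070369118, 'hand_eye': array([[-1.15613483e-03, -9.55025671e-01, -2.96520879e-01,
         7.55501678e+01],
       [ 9.99999332e-01, -1.10337669e-03, -3.45274141e-04,
         6.62858928e-01],
       [ 2.57144134e-06, -2.96521080e-01,  9.55026308e-01,
        -1.28980038e+02],
       [ 0.00000000e+00,  0.00000000e+00,  0.00000000e+00,
         1.00000000e+00]])}
```

View pics/s1c.png

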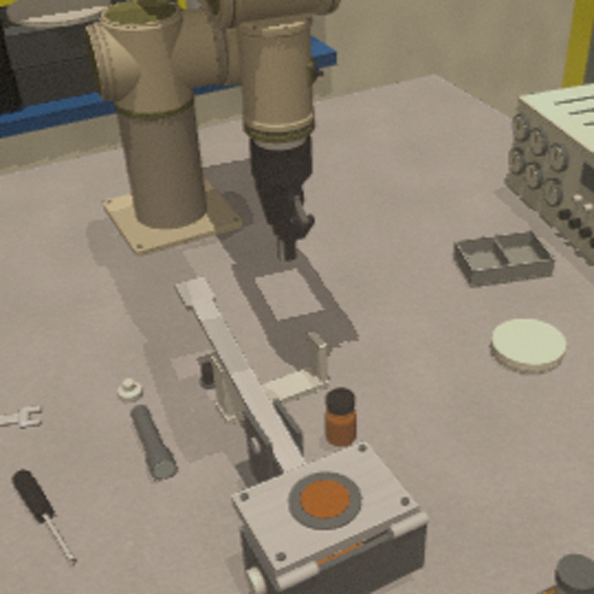

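View pics/wrist1.png

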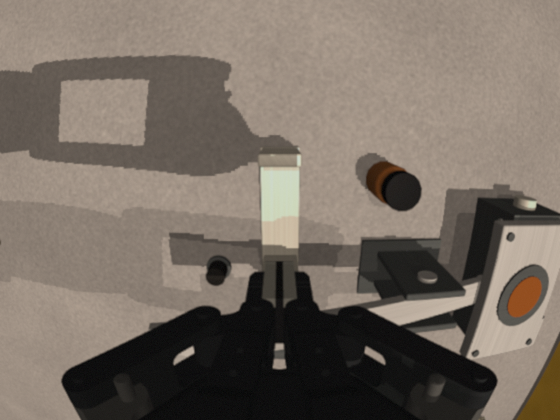

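The wrist view shows the fingers at column 280, lined up with the post at (280,158). The jar at (395,185) is well clear. I'll descend into the gap.

>>> step_arm --increments '[{"delta_pos": [-0.002, -0.002, -0.04], "dr": [0, 0, 0]}, {"delta_pos": [-0.002, -0.004, -0.08], "dr": [0, 0, 0]}, {"delta_pos": [-0.002, -0.004, -0.12], "dr": [0, 0, 0]}, {"delta_pos": [-0.002, -0.004, -0.15], "dr": [0, 0, 0]}, {"delta_pos": [-0.002, -0.004, -0.15], "dr": [0, 0, 0]}]'

```text
time_s: 2.5
tool_pos: [570.9, -21.6, 90.2]
ee_rot: [[-0.002, 1.0, -0.01], [1.0, 0.002, 0.001], [0.001, -0.01, -1.0]]
ft_force: [0.0, -0.3, 0.7]
opening: 0.2
```

```bash
python3 - <<'E'
from h import *
s=robot.sense(); print(s['tool_pos'],s['ft_force'])
im,d=cam('wrist'); save(im,'wrist2.png')
im,d=cam('scene');cv2.imwrite('pics/s2c.png',cv2.resize(im[110:280,170:340,::-1],None,fx=3.5,fy=3.5,interpolation=cv2.INTER_CUBIC))
E
```

```text
[570.85240499 -21.5843193   90.23271626] [ 0.0135212  -0.30977073  0.7409814 ]
```

View pics/s2c.png

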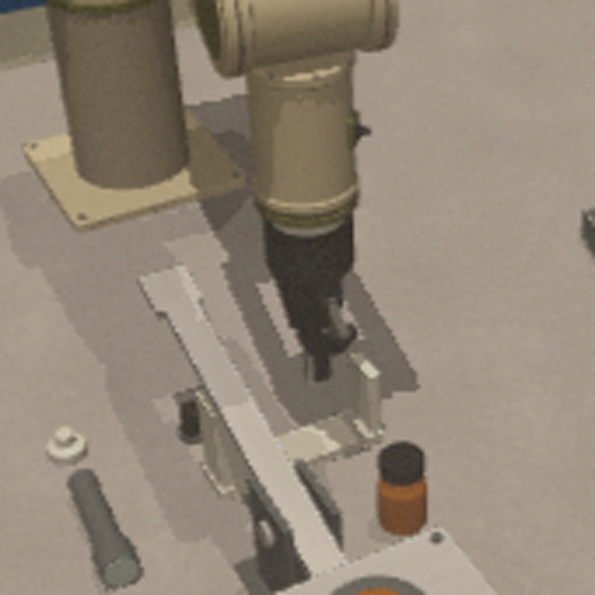

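View pics/wrist2.png

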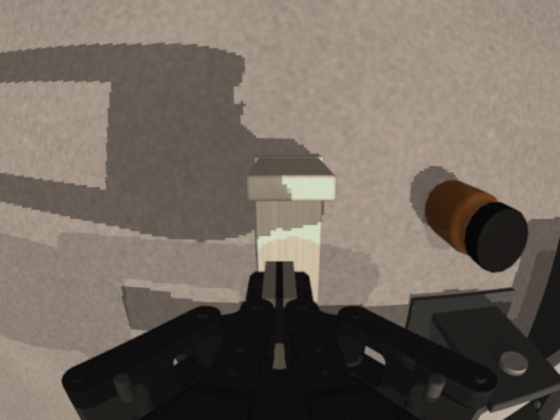

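The fingertips (320,378 in the scene crop) hang between the pillar and the post. The wrist view shows the post centre at column 291 and the fingers at 280, so I need about +5 mm in x. Descending further.

>>> step_arm --increments '[{"delta_pos": [0.003, 0.002, -0.015], "dr": [0, 0, 0]}, {"delta_pos": [0.005, 0.004, -0.03], "dr": [0, 0, 0]}, {"delta_pos": [0.005, 0.004, -0.044], "dr": [0, 0, 0]}, {"delta_pos": [0.005, 0.004, -0.044], "dr": [0, 0, 0]}, {"delta_pos": [0.005, 0.004, -0.044], "dr": [0, 0, 0]}]'

```text
time_s: 3.22
tool_pos: [578.8, -17.4, 50.0]
ee_rot: [[-0.003, 1.0, -0.004], [1.0, 0.003, -0.0], [-0.0, -0.004, -1.0]]
ft_force: [1.0, -0.2, 0.1]
opening: -0.0
```

>>> step_arm --increments '[{"delta_pos": [-0.002, 0.008, -0.004], "dr": [0, 0, 0]}, {"delta_pos": [-0.002, 0.016, -0.004], "dr": [0, 0, 0]}, {"delta_pos": [-0.002, 0.024, -0.004], "dr": [0, 0, 0]}, {"delta_pos": [-0.002, 0.03, -0.004], "dr": [0, 0, 0]}, {"delta_pos": [-0.002, 0.036, -0.004], "dr": [0, 0, 0]}]'

```text
time_s: 3.85
tool_pos: [577.0, 18.7, 46.2]
ee_rot: [[-0.003, 1.0, -0.003], [1.0, 0.003, -0.001], [-0.001, -0.003, -1.0]]
ft_force: [-0.8, -3.3, -0.4]
opening: -0.2
```

>>> step_arm --increments '[{"delta_pos": [0, 0.006, 0], "dr": [0, 0, 0]}, {"delta_pos": [0, 0.012, 0], "dr": [0, 0, 0]}, {"delta_pos": [0, 0.018, 0], "dr": [0, 0, 0]}]'

```text
time_s: 4.22
tool_pos: [577.0, 37.0, 46.2]
ee_rot: [[-0.003, 1.0, -0.003], [1.0, 0.003, -0.001], [-0.001, -0.003, -1.0]]
ft_force: [0.2, -3.2, -0.1]
opening: 0.1
```

```bash
python3 - <<'E'
from h import *
s=robot.sense(); print(s['tool_pos'],s['ft_force'])
im,d=cam('wrist'); save(im,'wrist3.png')
im,d=cam('scene');cv2.imwrite('pics/s3c.png',cv2.resize(im[110:280,170:340,::-1],None,fx=3.5,fy=3.5,interpolation=cv2.INTER_CUBIC))
E
```

```text
[577.00091534  37.00083989  46.22947698] [ 0.15473045 -3.16196474 -0.06382464]
```

View pics/s3c.png

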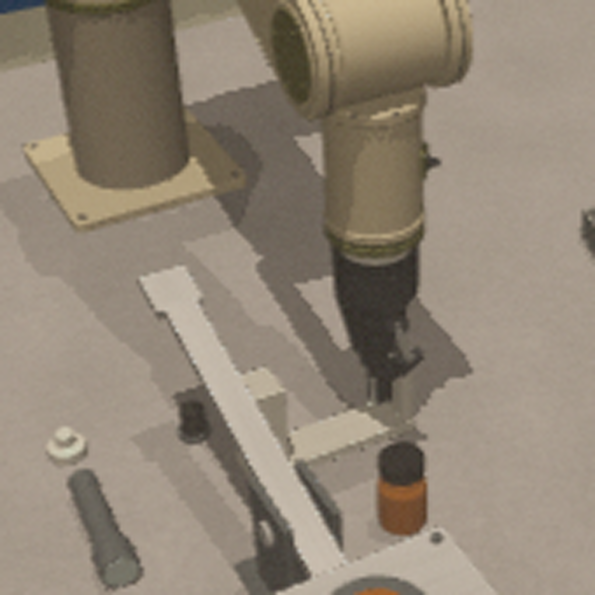

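View pics/wrist3.png

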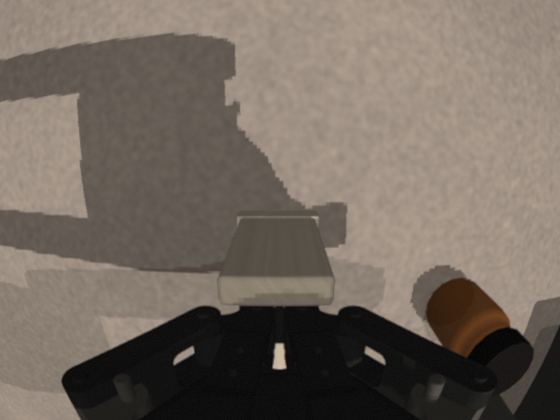

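The block is sliding flat and straight at about 3 N. The pillar now shows beside the lever (265,390), and the post is square to the fingers (277,290). I'll keep pushing.

>>> step_arm --increments '[{"delta_pos": [0, 0.006, 0], "dr": [0, 0, 0]}, {"delta_pos": [0, 0.012, 0], "dr": [0, 0, 0]}, {"delta_pos": [0, 0.018, 0], "dr": [0, 0, 0]}, {"delta_pos": [0, 0.024, 0], "dr": [0, 0, 0]}, {"delta_pos": [0, 0.03, 0], "dr": [0, 0, 0]}]'

```text
time_s: 4.95
tool_pos: [577.0, 68.0, 46.2]
ee_rot: [[-0.003, 1.0, -0.003], [1.0, 0.003, -0.0], [-0.0, -0.003, -1.0]]
ft_force: [-0.1, -3.3, 0.2]
opening: -0.2
```

>>> step_arm --increments '[{"delta_pos": [0, -0.008, 0], "dr": [0, 0, 0]}, {"delta_pos": [0, -0.016, 0], "dr": [0, 0, 0]}, {"delta_pos": [0, -0.02, 0], "dr": [0, 0, 0]}, {"delta_pos": [0, -0.02, 0.02], "dr": [0, 0, 0]}, {"delta_pos": [0, -0.02, 0.06], "dr": [0, 0, 0]}]'

```text
time_s: 5.58
tool_pos: [575.5, 47.9, 106.1]
ee_rot: [[-0.003, 1.0, -0.007], [1.0, 0.003, 0.0], [0.0, -0.007, -1.0]]
ft_force: [0.4, -0.7, 0.8]
opening: -0.3
```

>>> step_arm --increments '[{"delta_pos": [0, 0, 0.04], "dr": [0, 0, 0]}, {"delta_pos": [0, 0, 0.08], "dr": [0, 0, 0]}, {"delta_pos": [0, 0, 0.12], "dr": [0, 0, 0]}, {"delta_pos": [0, 0, 0.14], "dr": [0, 0, 0]}, {"delta_pos": [0, 0, 0.14], "dr": [0, 0, 0]}]'

```text
time_s: 6.2
tool_pos: [576.5, 47.9, 248.3]
ee_rot: [[-0.003, 1.0, -0.003], [1.0, 0.003, 0.0], [0.0, -0.003, -1.0]]
ft_force: [-0.3, -0.3, -0.1]
opening: -0.2
```

```bash
python3 - <<'E'
from h import *
s=robot.sense(); print(s['tool_pos'],s['ft_force'])
for nm in ['scene','top']:
    im,d=cam(nm); save(im,nm+'4.png'); A=cloud(nm,d).reshape(-1,3)
    if nm=='scene': cv2.imwrite('pics/s4c.png',cv2.resize(im[110:280,170:340,::-1],None,fx=3.5,fy=3.5,interpolation=cv2.INTER_CUBIC))
    b=A[(A[:,0]>530)&(A[:,0]<620)&(A[:,1]>-104)&(A[:,1]<110)&(A[:,2]<110)]
    pl=b[(b[:,2]>92)&(b[:,2]<108)&(b[:,1]<-20)]; po=b[(b[:,2]>70)&(b[:,2]<90)&(b[:,1]>50)]
    ft=b[(b[:,2]>7)&(b[:,2]<17)&(b[:,1]<70)]
    for k in (pl,po,ft):
        print(nm,len(k),np.percentile(k,[2,50,98],axis=0).round(1).tolist() if len(k) else '')
    L=A[(A[:,0]>530)&(A[:,0]<670)&(abs(A[:,1]+120)<25)]; L=L[abs(L[:,2]-(284.1-.2444*L[:,0]))<10]
    print('lever',np.percentile(L[:,1],[1,99]),L[:,2].mean(),L[:,0].mean())
E
```

```text
[576.51288157  47.94509386 248.31226433] [-0.31907297 -0.34251563 -0.1094973 ]
scene 117 [[558.1, -69.1, 92.4], [580.5, -53.2, 98.8], [597.9, -34.9, 101.5]]
scene 44 [[558.7, 80.6, 71.1], [579.1, 84.9, 78.3], [596.8, 92.8, 81.9]]
scene 296 [[555.1, -51.7, 7.6], [581.1, 17.2, 11.2], [599.3, 68.0, 14.5]]
lever [-135.78832222 -105.75023699] 135.27481293976678 601.4200493444256
top 175 [[557.8, -66.8, 97.2], [576.3, -53.3, 100.5], [594.8, -37.6, 104.3]]
top 1 [[555.7, 91.3, 74.1], [555.7, 91.3, 74.1], [555.7, 91.3, 74.1]]
top 103 [[554.3, -69.1, 7.4], [561.1, 10.7, 12.3], [592.3, 42.1, 15.8]]
lever [-135.02208424 -105.15905722] 137.577322885112 598.1935711558092
```

View pics/s4c.png

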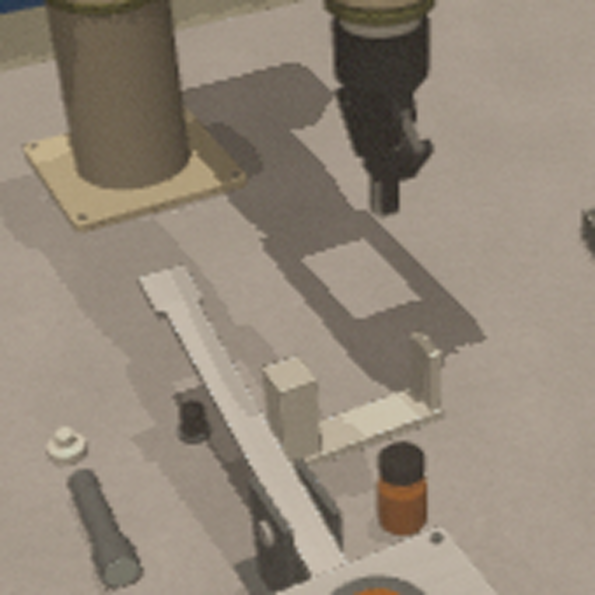

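View pics/top4.png

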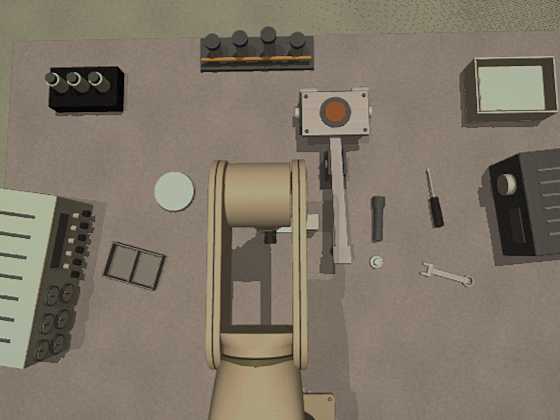

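The pillar centre is at y ≈ -53 and the lever line at ≈ -120.5. That is 67 mm clear, and the block is upright. Now I'll go above the paddle.

>>> step_arm --increments '[{"delta_pos": [-0.022, -0.042, 0], "dr": [0, 0, 0]}, {"delta_pos": [-0.044, -0.084, 0], "dr": [0, 0, 0]}, {"delta_pos": [-0.066, -0.126, 0], "dr": [0, 0, 0]}, {"delta_pos": [-0.09, -0.168, 0], "dr": [0, 0, 0]}, {"delta_pos": [-0.09, -0.168, 0], "dr": [0, 0, 0]}]'

```text
time_s: 6.92
tool_pos: [482.6, -122.2, 242.2]
ee_rot: [[0.001, 1.0, -0.013], [1.0, -0.001, 0.001], [0.001, -0.013, -1.0]]
ft_force: [-0.0, 0.1, 0.1]
opening: -0.2
```

>>> step_arm --increments '[{"delta_pos": [0, 0, -0.02], "dr": [0, 0, 0]}, {"delta_pos": [0, 0, -0.04], "dr": [0, 0, 0]}, {"delta_pos": [0, 0, -0.05], "dr": [0, 0, 0]}, {"delta_pos": [0, 0, -0.05], "dr": [0, 0, 0]}]'

```text
time_s: 7.42
tool_pos: [481.8, -121.4, 190.6]
ee_rot: [[0.001, 1.0, -0.015], [1.0, -0.0, 0.002], [0.002, -0.015, -1.0]]
ft_force: [0.5, -0.7, 0.2]
opening: 0.2
```

```bash
python3 - <<'E'
from h import *
s=robot.sense(); print(s['tool_pos'],s['ft_force'],s['q'])
im,d=cam('wrist'); save(im,'wrist5.png')
im,d=cam('scene');cv2.imwrite('pics/s5c.png',cv2.resize(im[110:280,170:340,::-1],None,fx=3.5,fy=3.5,interpolation=cv2.INTER_CUBIC))
E
```

```text
[ 481.83385298 -121.4157619   190.6288744 ] [ 0.49622012 -0.73857832  0.22955789] [-0.34771381 -0.10365115  1.82486705 -0.00335147  1.43565925 -0.34673033]
```

View pics/s5c.png

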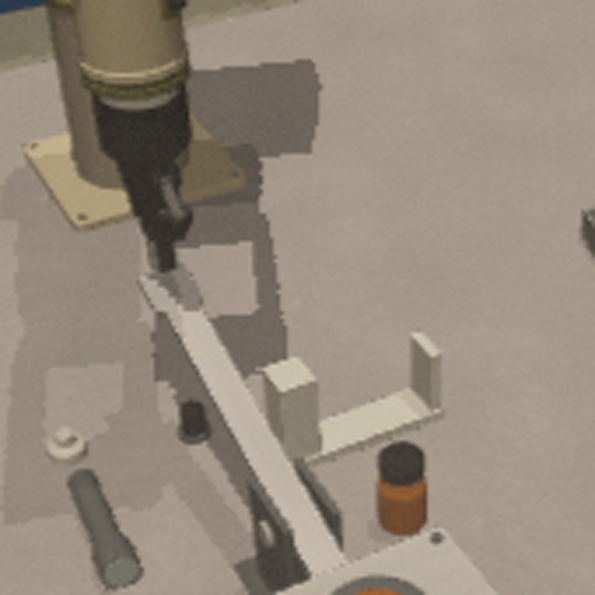

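View pics/wrist5.png

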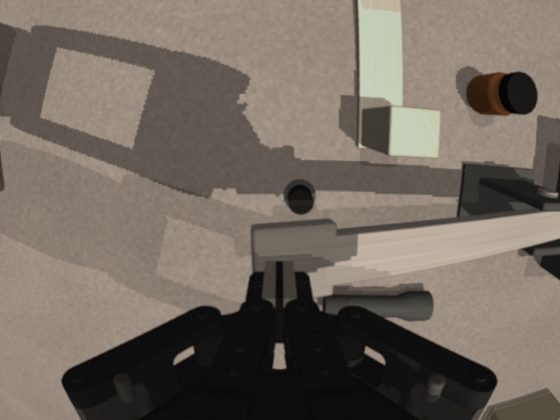

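The fingertips hang just above the paddle (165,265 in the scene crop), and the post, pillar and torch are clear. I'll press along the lever's arc in small steps and watch the force.

>>> step_arm --increments '[{"delta_pos": [0.006, 0.001, -0.006], "dr": [0, 0, 0]}, {"delta_pos": [0.006, 0.001, -0.012], "dr": [0, 0, 0]}, {"delta_pos": [0.005, 0.001, -0.02], "dr": [0, 0, 0]}, {"delta_pos": [0.004, 0.001, -0.028], "dr": [0, 0, 0]}]'

```text
time_s: 8.02
tool_pos: [486.8, -121.1, 164.7]
ee_rot: [[0.001, 1.0, -0.012], [1.0, -0.001, 0.001], [0.001, -0.012, -1.0]]
ft_force: [-2.5, -0.8, 6.9]
opening: 0.1
```

>>> step_arm --increments '[{"delta_pos": [-0.001, 0.001, -0.01], "dr": [0, 0, 0]}, {"delta_pos": [-0.003, 0.001, -0.02], "dr": [0, 0, 0]}, {"delta_pos": [-0.004, 0.001, -0.03], "dr": [0, 0, 0]}, {"delta_pos": [-0.005, 0.001, -0.04], "dr": [0, 0, 0]}, {"delta_pos": [-0.006, 0.001, -0.05], "dr": [0, 0, 0]}]'

```text
time_s: 8.65
tool_pos: [481.3, -120.5, 115.1]
ee_rot: [[0.001, 1.0, -0.011], [1.0, -0.001, -0.0], [-0.0, -0.011, -1.0]]
ft_force: [-0.7, 0.3, 7.9]
opening: -0.2
```

>>> step_arm --increments '[{"delta_pos": [0, 0, -0.009], "dr": [0, 0, 0]}, {"delta_pos": [0, 0, -0.018], "dr": [0, 0, 0]}, {"delta_pos": [0, 0, -0.026], "dr": [0, 0, 0]}, {"delta_pos": [0.001, 0, -0.034], "dr": [0, 0, 0]}]'

```text
time_s: 9.15
tool_pos: [482.2, -120.8, 81.4]
ee_rot: [[0.001, 1.0, -0.011], [1.0, -0.001, -0.001], [-0.001, -0.011, -1.0]]
ft_force: [-5.1, 0.6, 8.4]
opening: 0.4
```

```bash
python3 - <<'E'
from h import *
s=robot.sense(); print(s['tool_pos'],s['ft_force'])
im,d=cam('scene');cv2.imwrite('pics/s6c.png',cv2.resize(im[140:340,170:370,::-1],None,fx=3,fy=3,interpolation=cv2.INTER_CUBIC))
E
```

```text
[ 482.16694075 -120.75359223   81.36910569] [-5.09762649  0.63555247  8.35293326]
```

View pics/s6c.png

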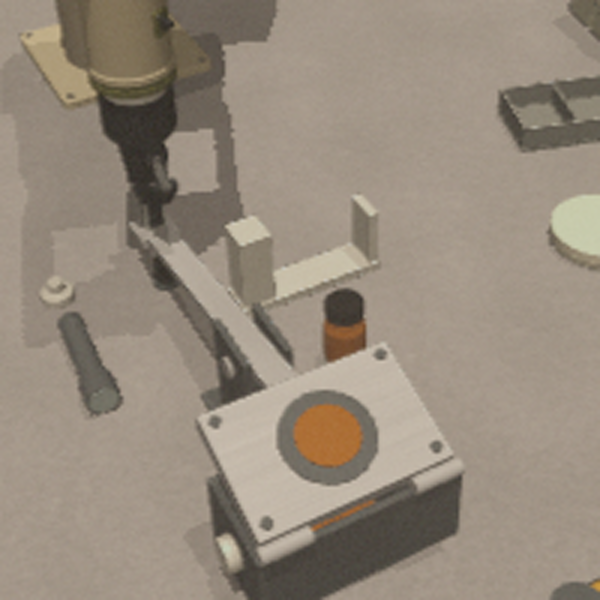

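The lever is well down and the flap is lifting. The pillar is clear beside the lever. Continuing down onto the buffer.

>>> step_arm --increments '[{"delta_pos": [-0.001, 0, -0.007], "dr": [0, 0, 0]}, {"delta_pos": [-0.001, 0, -0.014], "dr": [0, 0, 0]}, {"delta_pos": [0, 0, -0.02], "dr": [0, 0, 0]}]'

```text
time_s: 9.57
tool_pos: [483.9, -121.2, 61.7]
ee_rot: [[0.001, 1.0, -0.007], [1.0, -0.001, -0.002], [-0.002, -0.007, -1.0]]
ft_force: [2.5, -0.0, 8.1]
opening: -0.0
```

>>> step_arm --increments '[{"delta_pos": [0, 0, -0.002], "dr": [0, 0, 0]}, {"delta_pos": [0, 0, -0.004], "dr": [0, 0, 0]}]'

```text
time_s: 9.82
tool_pos: [484.6, -121.5, 58.4]
ee_rot: [[0.001, 1.0, -0.005], [1.0, -0.001, -0.002], [-0.002, -0.005, -1.0]]
ft_force: [-0.6, 0.7, 8.0]
opening: 0.1
```

>>> step_arm --increments '[{"delta_pos": [-0.001, 0.001, -0.002], "dr": [0, 0, 0]}, {"delta_pos": [-0.001, 0.001, -0.004], "dr": [0, 0, 0]}]'

```text
time_s: 10.07
tool_pos: [485.1, -121.1, 56.1]
ee_rot: [[0.001, 1.0, -0.002], [1.0, -0.001, -0.003], [-0.003, -0.002, -1.0]]
ft_force: [-5.6, 1.1, 22.7]
opening: 0.2
```

The force rose to 22.7 N, so the lever seems to be on the buffer. I'll hold and check.

>>> step_arm --increments '[{"delta_pos": [-0.001, 0, -0.0005], "dr": [0, 0, 0]}, {"delta_pos": [-0.001, 0, -0.0005], "dr": [0, 0, 0]}]'

```text
time_s: 10.32
tool_pos: [484.9, -121.3, 56.6]
ee_rot: [[0.001, 1.0, -0.0], [1.0, -0.001, -0.004], [-0.004, -0.0, -1.0]]
ft_force: [-1.5, 1.7, 9.8]
opening: -0.2
```

```bash
python3 - <<'E'
from h import *
s=robot.sense(); print(s['tool_pos'],s['ft_force'])
for nm in ['scene','top']:
    im,d=cam(nm); save(im,nm+'7.png'); A=cloud(nm,d).reshape(-1,3)
    if nm=='scene': cv2.imwrite('pics/s7c.png',cv2.resize(im[140:340,170:370,::-1],None,fx=3,fy=3,interpolation=cv2.INTER_CUBIC))
    L=A[(A[:,0]>545)&(A[:,0]<690)&(abs(A[:,1]+120)<12)&(A[:,2]>25)]
    if len(L)>10:
        p=np.polyfit(L[:,0],L[:,2],1); print(nm,'lever slope',p,'rad',np.arctan(p[0]),'y',np.median(L[:,1]),len(L))
    f=A[(A[:,0]>825)&(A[:,0]<930)&(abs(A[:,1]+120)<80)&(A[:,2]>90)]
    p=np.linalg.lstsq(np.c_[f[:,:2],np.ones(len(f))],f[:,2],rcond=None)[0]; print('flap angle',np.arctan(-p[0]),'front top max z',np.percentile(f[:,2],99))
    pl=A[(A[:,0]>545)&(A[:,0]<610)&(A[:,1]>-100)&(A[:,1]<-20)&(A[:,2]>92)&(A[:,2]<108)]
    if len(pl): print('pillar',np.percentile(pl,[2,50,98],axis=0).round(1).tolist())
print(robot.sense()['ft_force'],robot.sense()['time_s'])
E
```

```text
[ 484.87929182 -121.27910865   56.63051778] [-1.51596254  1.74521291  9.76939689]
scene lever slope [ 0.08147223 27.75409488] rad 0.08129267977234805 y -119.84969642305543 204
flap angle 0.3466424902535125 front top max z 143.51153199240298
pillar [[558.8, -69.6, 93.3], [580.3, -53.0, 99.1], [597.6, -34.9, 101.6]]
top lever slope [  0.24705633 -77.73162669] rad 0.2422062386781921 y -120.54254758170603 389
flap angle 0.34463515279807566 front top max z 144.6876823046599
pillar [[557.7, -66.8, 96.2], [576.3, -50.9, 100.1], [595.0, -35.0, 104.3]]
[-1.46779346  1.04633274 10.40913504] 10.425
```

View pics/s7c.png

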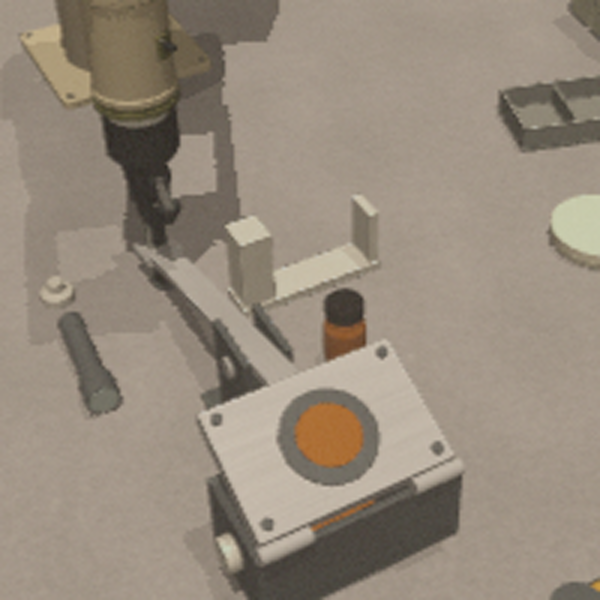

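View pics/top7.png

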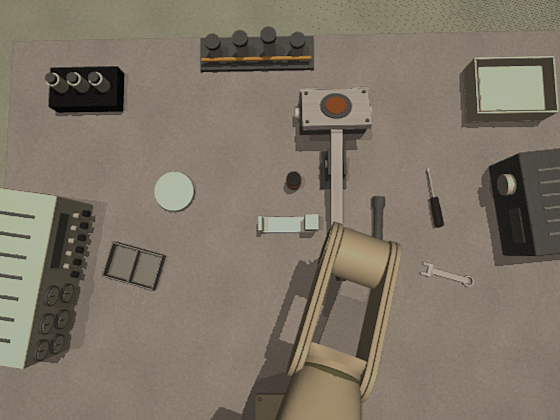

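The flap is open by about 0.345 rad and the lever is practically on the buffer. The force is only about 10 N, so I'll add a little push to make sure it's seated.

>>> step_arm --increments '[{"delta_pos": [0, 0, -0.002], "dr": [0, 0, 0]}, {"delta_pos": [0, 0, -0.003], "dr": [0, 0, 0]}, {"delta_pos": [0, 0, -0.003], "dr": [0, 0, 0]}, {"delta_pos": [0, 0, -0.003], "dr": [0, 0, 0]}]'

```text
time_s: 10.92
tool_pos: [485.4, -121.4, 55.9]
ee_rot: [[0.001, 1.0, 0.0], [1.0, -0.001, -0.004], [-0.004, 0.0, -1.0]]
ft_force: [-11.0, 4.0, 25.9]
opening: 0.2
```

```bash
python3 - <<'E'
from h import *
for i in range(20):
    im,d=cam('top' if i%2 else 'scene')
    if i%4==1:
        s=robot.sense(); print(s['time_s'],s['tool_pos'].round(2),s['ft_force'].round(1))
    if i==18: cv2.imwrite('pics/s8c.png',cv2.resize(im[140:340,170:370,::-1],None,fx=3,fy=3,interpolation=cv2.INTER_CUBIC))
A=cloud('top',d).reshape(-1,3)
f=A[(A[:,0]>825)&(A[:,0]<930)&(abs(A[:,1]+120)<80)&(A[:,2]>90)]
p=np.linalg.lstsq(np.c_[f[:,:2],np.ones(len(f))],f[:,2],rcond=None)[0]; print('flap',np.arctan(-p[0]))
L=A[(A[:,0]>580)&(A[:,0]<690)&(abs(A[:,1]+120)<10)]; L=L[abs(L[:,2]-(92+.266*(L[:,0]-738)))<10]
p=np.polyfit(L[:,0],L[:,2],1); print('lever',np.arctan(p[0]),'top z at pivot',np.polyval(p,738),len(L))
E
```

```text
11.025 [ 485.33 -121.37   55.84] [-10.7   4.   26.3]
11.225 [ 485.36 -121.4    55.88] [-11.4   4.4  26.1]
11.425 [ 485.37 -121.36   55.88] [-10.9   3.3  25.8]
11.625 [ 485.34 -121.36   55.85] [-11.    5.2  26.4]
11.825 [ 485.33 -121.39   55.84] [-11.4   4.2  25.9]
flap 0.34490319098309624
lever 0.27824160728166786 top z at pivot 102.96874533373786 6
```

View pics/s8c.png

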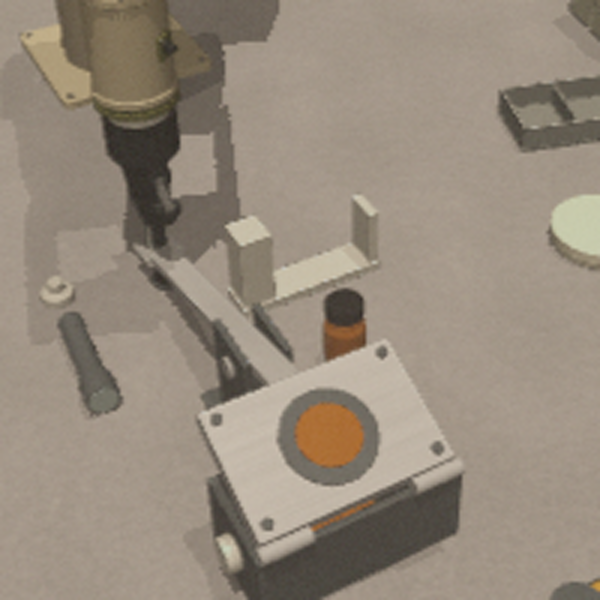

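```bash
python3 - <<'E'
from h import *
im,d=cam('top'); A=cloud('top',d).reshape(-1,3)
L=A[(A[:,0]>570)&(A[:,0]<720)&(abs(A[:,1]+120)<12)]; L=L[abs(L[:,2]-(103+.26*(L[:,0]-738)))<10]
p=np.polyfit(L[:,0],L[:,2],1); print('lever',np.arctan(p[0]),'top z at pivot',np.polyval(p,738),'y',np.median(L[:,1]),len(L))
s=robot.sense(); print(s['time_s'],s['ft_force'])
print(robot.finish_job())
E
```

```text
lever 0.24512556153894713 top z at pivot 104.70054054649692 y -120.33157474901925 489
11.975 [-11.28303266   4.14914482  26.29642658]
the job is handed in; nothing more can be done
None
```

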